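# Set the wire-length gauge to its stop

### The arm

A 6-joint arm with a two-finger parallel gripper is mounted at the origin on the work surface. World frame = base frame: x ahead of the robot, y to its left, z up, the work surface at z = 0. Lengths are in m, angles in rad, forces in N, time in s.
With the tool pointing down it reaches from about 0.2 to 0.875 m from the base axis. Payload 3.4 kg.
Tool frame: the origin (TCP) lies at the very end of the fingers, on their centre line; the grasp point (between the pads) lies behind it (ctrl.pinch_z is the z of the grasp point in the tool frame, in m); z points along the fingers, y is the direction in which the jaws open and shut (so a half turn about z gives the same grasp; the last joint's range is limited). The gripper opens to 94 mm and grips with 3 to 60 N. Pads are 16 mm wide; open, the fingers measure 119 mm over their backs; the gripper's body (75 mm by 177 mm) begins 78 mm behind the grasp point.
Start: joints at [1.104, 0.276, 1.505, -0, 1.361, -0.121], TCP at [0.195, 0.541, 0.205] pointing down, gripper open.
Joint ranges: [-2.89, 2.89], [-0.75, 2.08], [0.22, 2.7], [-1.18, 4.32], [0.11, 2.71], [-2.7, 2.7]. Speed limits (rad/s): [2.57, 2.57, 3.14, 3.14, 3.14, 3.14].

### API

Orientations are given as a 3x3 rotation matrix whose columns are the frame's x, y, z axes.
In Python, from plant import ctrl gives the robot as it stands.
- The arm moves only by the tool step_arm, never from a script. Its argument "targets" is text: rows parted by semicolons, each of 7 numbers parted by spaces: the shift along the world's x, y, z in cm, then the turn, a rotation vector about the world's x, y, z in rad, then the finger opening in cm, from 0 to 9.4. A call has 1 to 8 rows; each row shifts and turns the commanded pose from where the row before left it; what a row does not reach is not made up. A row lasts 1/8 s, in which the tool goes at most 62.5 mm and 10.7 degrees, less where a joint would pass 70% of its speed; a pose out of reach is approached as far as the arm can. A call is refused whole if a number of a shift passes 6.25 or a number of a turn 0.188, either way. A call with a gripper value outside its range is refused whole. The fingers move at their own pace and stop on an object; the grip force is fixed at half the most. Time passes only in rows, so rows that do not move let the fingers close. It gives the time, the measured TCP pose, the force and the opening at its end, in the units of the state.
- ctrl.state(): the state, without advancing time (a new reading comes with each control period).
- ctrl.get_image(name): name is "scene" or "top" or "wrist"; returns (picture, depth): 384x512x3 uint8, red, green, blue; 384x512 float32, m along the optical axis (not along the pixel's ray), 0 where there is no reading.
- ctrl.camera_info(name): a dict with "vfov" (degrees; the focal length in pixels is half the picture's height over the tangent of half this angle, whatever the lens; pixels are square), "cx", "cy" (the principal point, pixels), "T" (4x4, takes a point from camera to world coordinates). Camera axes: x right, y down, z forward; pixel columns grow to the right and rows downward; lengths in m; the calibration is good to about 2 mm. The wrist camera is an equidistant fisheye: a pixel r from the principal point sees the ray r / f radians off the axis. A picture is of the moment at which its call begins: read the wrist's pose just before it. camera_info takes no time and is no camera call; for the wrist camera it gives the pose at the moment of the call.
- ctrl.close_job(): hands the job in, once; it reports no verdict.
The state is a dict: "time_s": time; "q": joint angles; "qd": joint speeds; "effort": joint torques, N m; "tool_pos": TCP position; "orientation": TCP orientation; "ft_force": force on the tool from outside, world axes, zero at the start; "ft_torque": the same for the moment, N m; "width": opening from 0.0 (shut) to 1.0 (fully open).
Only numpy, scipy, OpenCV 4.12 (cv2) and the standard library are available. Lean on these libraries where they do the work, as an engineer would, in place of code of your own. Each camera call takes 0.05 s, during which the arm holds its last target. There are 200 camera calls.

### The job

Set the hat-wire gauge to its stop: press the round lock button on the carriage down and keep it down while you push the carriage along the rail until it rests against the dark clamped stop block, then let go so that the button springs up and the carriage stays locked there. Only press and push with the fingertips, without forcing anything, and leave the other things on the bench where they are.

Things in the scene. Friction and masses are not known exactly. Their poses are not given: they have to be found in the camera images.
- gauge: The wire-length gauge, fixed to the bench: a wooden base board 110 (x) x 440 (y) x 14 mm with two steel rods 62 mm apart along its y axis and an aluminium foot block, 58 mm high, at each end. Origin: centre of the board's underside. Its +y axis is the way in which the carriage must slide. It lies anywhere within some 10 to 20 cm, turned up to 0.45 rad.
- carriage (a joint): Place of the carriage along the rail in m; grows as it slides to the gauge's +y. The carriage is an aluminium block 92 (x) x 110 (y) mm, its flat top 58 mm above the bench. While its button is up a toothed lock holds it (3 mm of play, a notch every 11 mm along the way and one at the stop); with the button down it slides against about 1.2 N. A finger pressing on the button can drag it along by friction, or push on the shoulder.
- shoulder_face (a point): Middle of the upright face of the shoulder on the carriage's top, just behind the lock button, 84 mm above the bench. The face is 72 mm wide, looks to the gauge's +y, rises to 96 mm above the bench and lies 24 mm behind the button's axis (10 mm clear of its edge); behind it the shoulder slopes down to the rear. Axes as the gauge's.
- carriage_front (a point): Centre of the carriage's front (+y) face, 55 mm ahead of the carriage's middle, 42 mm above the bench, which comes to rest on the stop block. Axes as the gauge's.
- lock_top (a point): Centre of the top of the lock button, a plain dark round button of 28 mm diameter, standing 14 mm out of the carriage's top (72 mm above the bench when up), 31 mm behind the carriage's front face. It moves down and travels with the carriage. Axes as the gauge's.
- lock (a joint): How far the lock button is pressed, in m: 0 up (locked), 0.007 fully down. A spring: 3 N before it gives, 7 N fully down. The lock lets go beyond 3.5 mm (5 N); keep it 5 to 7 mm down while sliding. Springs up when let go in a notch.
- stop_face (a point): Centre of the face of the stop block that looks at the carriage, 42 mm above the bench. The stop is a dark steel block 92 (x) x 30 (y) mm, 61 mm high, fixed across the rods, with a small 18 mm thumbscrew head on top reaching to 81 mm. Axes as the gauge's: the carriage comes from -y. It is clamped at a different place along the rail each time.
- spool: Bystander: loose wooden spool, 42 mm across, 46 mm high, upright, beside the gauge. Origin: centre of its underside.
- tin: Bystander: loose flat round steel tin, 68 mm across, 32 mm high. Origin: centre of its underside.
- jar: Bystander: loose glass jar with a steel cap, 56 mm across, 75 mm high. Origin: centre of its underside.
- cone: Bystander: loose grey cone of yarn, 68 mm across the foot, 118 mm high. Origin: centre of its underside.
- brush: Bystander: loose brush 170 mm long lying beside the gauge on the robot's side. Origin: under its middle.
- sole: Bystander: loose wooden sanding block, 45 x 75 x 22 mm. Origin: centre of its underside.
- driver: Bystander: loose screwdriver 160 mm long lying beyond the gauge. Origin: under its middle.

How it is judged:
By the outcome, as a careful person would: the job done as asked, in the order asked, and still so for the second after the job is handed in, with the robot touching nothing.
It also fails if it takes over 38 s, if anything falls off the work surface, if the arm or the gripper's body presses on something with over 40 N, if the wrist force passes 120 N, or if a joint passes its speed limit or range.

## Working session

There is one attempt and no reset: what is moved stays moved. The work goes in short steps, Python scripts to look and compute and a tool call to move; the robot and the scene stay as the last step left them, time stands still between calls to the robot, and variables do not carry over. Pictures are saved under pics/ and viewed, about 8 in all and at most 12, crops included, and the job is handed in when it is done.

Besides the shell and the picture viewer there is one more tool, called after "Emit:" by a JSON object that holds its "name" and its "arguments". step_arm: Moves the arm, as the interface text tells. Its arguments: {"type":"object","properties":{"targets":{"type":"string"}},"required":["targets"]}

```bash
mkdir -p pics; cat > h.py <<'E'
import numpy as np, cv2
from plant import ctrl
def cam(name):
    i=ctrl.camera_info(name); im,d=ctrl.get_image(name); return im,d,i
def cloud(d,i):
    h,w=d.shape; f=h/2/np.tan(np.radians(i["vfov"])/2)
    u,v=np.meshgrid(np.arange(w),np.arange(h))
    P=np.stack([(u-i["cx"])/f*d,(v-i["cy"])/f*d,d],-1)
    T=np.array(i["T"]); return P@T[:3,:3].T+T[:3,3]
E
python3 - <<'E'
from h import *
for n in("top","scene"):
    im,d,i=cam(n); np.savez(f"{n}.npz",im=im,d=d,P=cloud(d,i)); print(n,i)
    cv2.imwrite(f"pics/{n}0.png",cv2.resize(im[...,::-1],(800,600)) if n=="top" else im[...,::-1])
print(ctrl.state())
E
```

```text
top {'vfov': 42.193483697484226, 'cx': 259.0223533031033, 'cy': 187.81443382345867, 'T': array([[-0.01862594, -0.99521066,  0.0959626 ,  0.50660322],
       [-0.99899933,  0.022428  ,  0.03869513,  0.00605374],
       [-0.04066206, -0.09514584, -0.99463253,  1.00288918],
       [ 0.        ,  0.        ,  0.        ,  1.        ]])}
scene {'vfov': 51.27144111075314, 'cx': 257.30314324914036, 'cy': 196.04277455166044, 'T': array([[ 0.62156043,  0.43876529, -0.6489589 ,  1.0750352 ],
       [ 0.78319518, -0.36537208,  0.50309895, -0.34044109],
       [-0.01636911, -0.82096788, -0.57073968,  0.48566263],
       [ 0.        ,  0.        ,  0.        ,  1.        ]])}
{'time_s': 0.1, 'q': array([ 1.10400289e+00,  2.76507828e-01,  1.50595820e+00, -1.98848748e-06,
        1.36069147e+00, -1.20989162e-01]), 'qd': array([ 0.00121755, -0.00023535, -0.00324875, -0.00182752, -0.00139476,
        0.00133928]), 'effort': array([ 1.10865971e-03, -4.05457234e+01, -2.37779331e+01,  7.01604690e-02,
        2.98328453e-02, -3.20942991e-05]), 'tool_pos': array([0.19467828, 0.5405255 , 0.20472414]), 'orientation': array([[-9.40803220e-01,  3.38952516e-01, -7.02484246e-04],
       [ 3.38953192e-01,  9.40802199e-01, -1.39830951e-03],
       [ 1.86938199e-04, -1.55364336e-03, -9.99998776e-01]]), 'ft_force': array([0.14722391, 0.64106417, 0.38277992]), 'ft_torque': array([-0.01219951, -0.0189968 ,  0.00227671]), 'width': 0.9977998534176692}
```

View pics/top0.png

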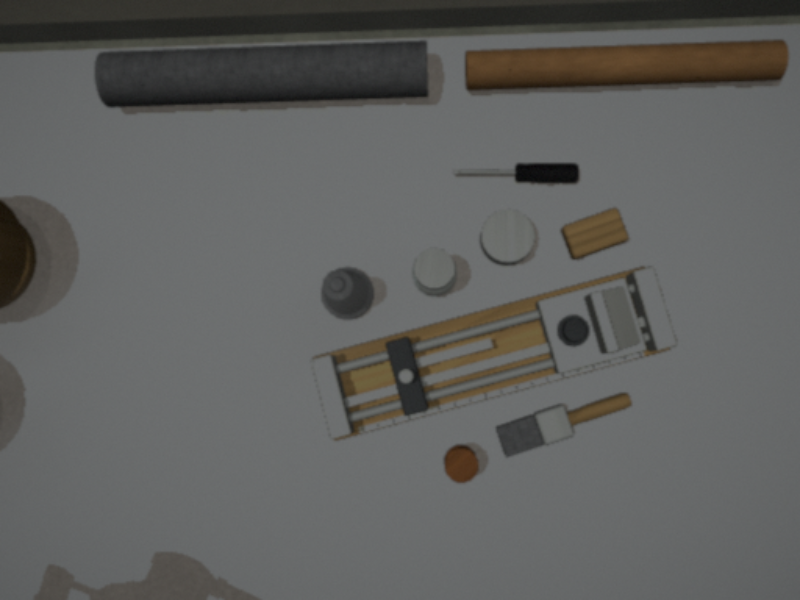

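View pics/scene0.png

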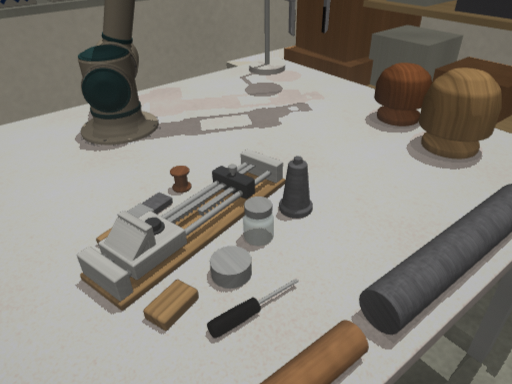

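The top view shows the button at about (573,330), the shoulder right of it, and the dark stop at (407,376). The +y slide goes left in the image, with nothing in the path. Next I'll measure these.

```bash
python3 - <<'E'
from h import *
z=np.load("top.npz"); im,P=z["im"],z["P"]
# carriage top / feet / stop by height within gauge region
def reg(x0,x1,y0,y1,lo,hi):
    s=np.zeros(P.shape[:2],bool); s[int(y0*.64):int(y1*.64),int(x0*.64):int(x1*.64)]=1
    return s&(P[...,2]>lo)&(P[...,2]<hi)
def rect(m):
    p=P[m][:,:2]; r=cv2.minAreaRect((p*1000).astype(np.float32)); print(m.sum(),r,np.median(P[m][:,2])); return r
rect(reg(310,680,265,440,.008,.11))
print("button"); b=reg(550,590,310,350,.065,.08); rect(b); print(P[b].mean(0))
print("shoulder"); rect(reg(575,650,280,360,.090,.105))
print("stop"); rect(reg(385,430,335,415,.05,.07))
print("stop screw"); s=reg(385,430,335,415,.074,.09); rect(s)
print("carr top"); rect(reg(530,600,290,380,.05,.062))
E
```

```text
15151 ((526.1104125976562, -63.190460205078125), (449.2833557128906, 216.97816467285156), 88.89936065673828) 0.041845393637202966
button
181 ((548.8800659179688, -157.49917602539062), (26.28946876525879, 29.10910987854004), 22.275381088256836) 0.07231108163877831
[ 0.54955369 -0.15840184  0.07204594]
shoulder
334 ((557.7562255859375, -190.97232055664062), (71.51665496826172, 18.919157028198242), 13.33519458770752) 0.09645467973554867
stop
709 ((498.9607849121094, 42.24920654296875), (91.94010925292969, 30.019569396972656), 14.105237007141113) 0.061317564239423916
stop screw
69 ((498.8684387207031, 41.95026779174805), (15.002729415893555, 14.682169914245605), 88.97529602050781) 0.08152837985719164
carr top
1238 ((550.958251953125, -164.84414672851562), (91.94405364990234, 74.10759735107422), 13.846259117126465) 0.05867404512668484
```

Emit:
{"name": "step_arm", "arguments": {"targets": "2.2 -4.4 0 0 0 0.1 0;2.2 -4.4 0 0 0 0.1 0;2.2 -4.4 0 0 0 0.1 0;2.2 -4.4 0 0 0 0.1 0;2.2 -4.4 0 0 0 0.1 0;2.2 -4.4 0 0 0 0.09 0;2.2 -4.4 0 0 0 0 0;2.2 -4.4 0 0 0 0 0"}}

```text
time_s: 1.1
tool_pos: [0.3712, 0.1875, 0.2053]
orientation: [[-0.97, -0.242, -0.0], [-0.242, 0.97, 0.0], [0.0, 0.0, -1.0]]
ft_force: [-0.0, 0.6, 0.6]
width: 0.185
```

Emit:
{"name": "step_arm", "arguments": {"targets": "2.2 -4.4 0 0 0 0 0;2.2 -4.4 0 0 0 0 0;2.2 -4.4 0 0 0 0 0;2.2 -4.4 0 0 0 0 0;2.2 -4.4 0 0 0 0 0;2.2 -4.4 0 0 0 0 0;2.2 -4.4 0 0 0 0 0;0 0 0 0 0 0 0"}}

```text
time_s: 2.1
tool_pos: [0.526, -0.1219, 0.2045]
orientation: [[-0.971, -0.238, -0.001], [-0.238, 0.971, -0.0], [0.001, -0.0, -1.0]]
ft_force: [0.4, 0.1, 0.3]
width: 0.003
```

Emit:
{"name": "step_arm", "arguments": {"targets": "1.3 -2.25 0 0 0 0 0;1.3 -2.25 0 0 0 0 0;0 0 -4 0 0 0 0;0 0 -4 0 0 0 0;0 0 -1.5 0 0 0 0;0 0 0 0 0 0 0"}}

```text
time_s: 2.85
tool_pos: [0.5507, -0.1637, 0.11]
orientation: [[-0.97, -0.242, -0.001], [-0.242, 0.97, 0.001], [0.001, 0.001, -1.0]]
ft_force: [1.0, 0.3, -0.4]
width: 0.006
```

```bash
python3 - <<'E'
from h import *
im,d,i=cam("wrist"); s=ctrl.state(); print(s["tool_pos"],s["ft_force"],i["T"])
cv2.imwrite("pics/w1.png",im[...,::-1])
im,d,i=cam("scene"); cv2.imwrite("pics/s1.png",cv2.resize(im[150:330,50:290,::-1],(800,600)))
E
```

```text
[ 0.55159762 -0.1641185   0.11120885] [-0.96432926  0.98427003  0.74718594] [[-0.24220003  0.92959719  0.27782765  0.4700086 ]
 [ 0.97022322  0.23133112  0.0717831  -0.18432968]
 [ 0.00245918  0.2869407  -0.95794519  0.28774665]
 [ 0.          0.          0.          1.        ]]
```

View pics/w1.png

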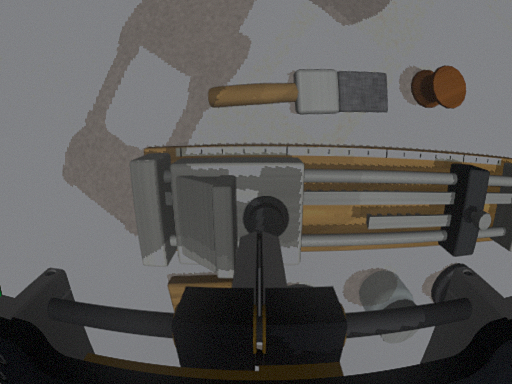

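View pics/s1.png

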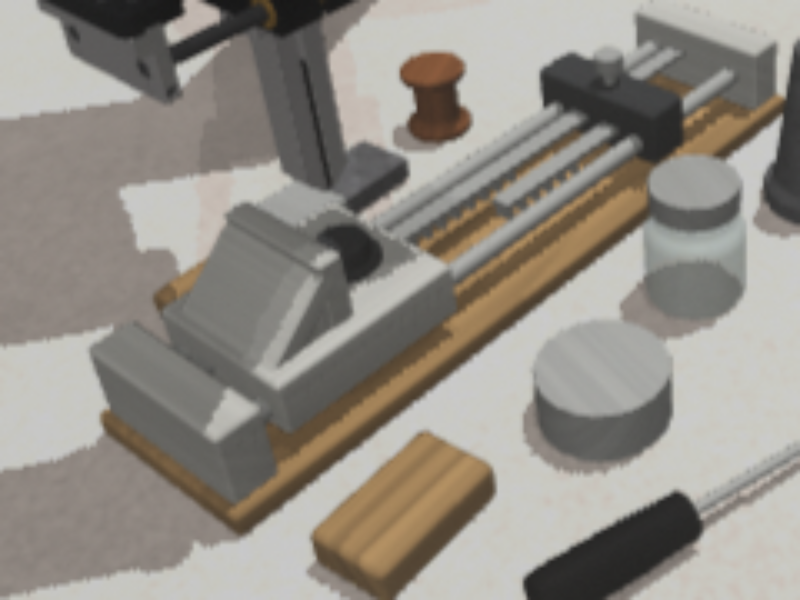

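The wrist view puts the button at (265,217) with the closed fingertip above it, ahead of the shoulder. I'll go down gently.

Emit:
{"name": "step_arm", "arguments": {"targets": "0 0 -2 0 0 0 0;0 0 -1 0 0 0 0;0 0 -0.4 0 0 0 0;0 0 0 0 0 0 0;0 0 0 0 0 0 0"}}

```text
time_s: 3.58
tool_pos: [0.5514, -0.1642, 0.0771]
orientation: [[-0.97, -0.242, 0.001], [-0.242, 0.97, -0.0], [-0.001, -0.001, -1.0]]
ft_force: [-0.1, 0.0, 0.2]
width: 0.002
```

Emit:
{"name": "step_arm", "arguments": {"targets": "0 0 -0.2 0 0 0 0;0 0 -0.2 0 0 0 0;0 0 -0.2 0 0 0 0;0 0 -0.1 0 0 0 0;0 0 0 0 0 0 0"}}

```text
time_s: 4.2
tool_pos: [0.5511, -0.1641, 0.0698]
orientation: [[-0.97, -0.242, 0.0], [-0.242, 0.97, -0.0], [-0.0, -0.0, -1.0]]
ft_force: [0.4, 1.0, 3.7]
width: 0.003
```

Contact is at about 72 mm, as expected. I'll press further to about 6 mm.

Emit:
{"name": "step_arm", "arguments": {"targets": "0 0 -0.1 0 0 0 0;0 0 -0.1 0 0 0 0;0 0 -0.1 0 0 0 0;0 0 0 0 0 0 0;0 0 0 0 0 0 0"}}

```text
time_s: 4.82
tool_pos: [0.5511, -0.1641, 0.0668]
orientation: [[-0.97, -0.242, 0.0], [-0.242, 0.97, -0.0], [-0.0, -0.0, -1.0]]
ft_force: [-0.8, -1.1, 5.1]
width: 0.002
```

```bash
python3 - <<'E'
from h import *
f=[];p=[]
for _ in range(6):
    ctrl.get_image("wrist"); s=ctrl.state(); f.append(s["ft_force"]);p.append(s["tool_pos"])
print(np.mean(f,0),np.std(f,0),np.mean(p,0))
E
```

```text
[-1.01488981  0.23354802  5.92493662] [0.52084133 0.4140378  0.58824554] [ 0.55105985 -0.16408484  0.06679445]
```

Emit:
{"name": "step_arm", "arguments": {"targets": "0 0 -0.06 0 0 0 0;-0.07 0.29 0 0 0 0 0;-0.12 0.48 0 0 0 0 0;-0.12 0.49 0 0 0 0 0;-0.17 0.68 0 0 0 0 0;0 0 0 0 0 0 0"}}

```text
time_s: 5.88
tool_pos: [0.5462, -0.1445, 0.0663]
orientation: [[-0.97, -0.242, 0.0], [-0.242, 0.97, -0.0], [-0.0, -0.0, -1.0]]
ft_force: [-0.7, 0.8, 7.5]
width: 0.007
```

```bash
cat > look.py <<'E'
from h import *
import sys
# button + carriage front, seen by the scene camera; force mean
f=[];p=[]
for _ in range(4):
    ctrl.get_image("wrist"); s=ctrl.state(); f.append(s["ft_force"]);p.append(s["tool_pos"])
print(s["time_s"],np.mean(f,0).round(2),np.mean(p,0).round(4))
u=np.array([-.242,.970]); n=np.array([.970,.242]); b=np.array([.5496,-.158])
print("tool along/across from first button place",(np.mean(p,0)[:2]-b)@u,(np.mean(p,0)[:2]-b)@n)
for c in("top","scene"):
    im,d,i=cam(c); P=cloud(d,i); q=P[...,:2]-b; a=q@u; t=q@n
    m=(P[...,2]>.054)&(P[...,2]<.0595)&(abs(t)<.043)&(abs(t)>.018)&(a>-.03)&(a<.1925)&(d>0)
    print(c,"carriage front a (start .031)",m.sum(),np.percentile(a[m],[95,99,100]).round(4) if m.any() else 0)
    m=(P[...,2]>.06)&(abs(t)<.05)&(a>.15)&(a<.25); print("  stop a",np.percentile(a[m],[0,1,50]).round(4) if m.any() else 0)
    m=(P[...,2]>.093)&(P[...,2]<.1)&(abs(t)<.034)&(abs(t)>.018)&(a>-.04)&(a<.2); print("  shoulder a max (start -.024)",m.sum(),np.percentile(a[m],[50,98]).round(4) if m.any() else 0)
    if len(sys.argv)>1: cv2.imwrite(f"pics/{c}{sys.argv[1]}.png",cv2.resize(im[150:310,60:300,::-1],(800,533)) if c=="scene" else cv2.resize(im[150:290,190:440,::-1],(800,448)))
E
python3 look.py A
```

```text
6.075 [-1.3   0.58  6.73] [ 0.5462 -0.1445  0.0663]
tool along/across from first button place 0.013893559664184584 -7.387510737707675e-05
top carriage front a (start .031) 123 [0.1774 0.1924 0.1924]
  stop a [0.1695 0.1695 0.1695]
  shoulder a max (start -.024) 0 0
scene carriage front a (start .031) 353 [0.0486 0.192  0.1925]
  stop a [0.1926 0.1939 0.2051]
  shoulder a max (start -.024) 108 [-0.0117 -0.0044]
```

The carriage follows about 1:1: the tool moved 20 mm and the shoulder about 20 mm. About 140 mm remain, so I'll do 128 mm now.

Emit:
{"name": "step_arm", "arguments": {"targets": "-0.12 0.49 0 0 0 0 0;-0.24 0.97 0 0 0 0 0;-0.24 0.97 0 0 0 0 0;-0.24 0.97 0 0 0 0 0;-0.24 0.97 0 0 0 0 0;-0.24 0.97 0 0 0 0 0;-0.12 0.49 0 0 0 0 0;0 0 0 0 0 0 0"}}

```text
time_s: 7.18
tool_pos: [0.5315, -0.0861, 0.0662]
orientation: [[-0.97, -0.242, -0.0], [-0.242, 0.97, -0.0], [0.0, -0.0, -1.0]]
ft_force: [-2.3, 0.8, 6.1]
width: 0.006
```

Emit:
{"name": "step_arm", "arguments": {"targets": "-0.12 0.49 0 0 0 0 0;-0.24 0.97 0 0 0 0 0;-0.24 0.97 0 0 0 0 0;-0.24 0.97 0 0 0 0 0;-0.24 0.97 0 0 0 0 0;-0.24 0.97 0 0 0 0 0;-0.17 0.68 0 0 0 0 0;0 0 0 0 0 0 0"}}

```text
time_s: 8.18
tool_pos: [0.5163, -0.0256, 0.0661]
orientation: [[-0.97, -0.242, -0.001], [-0.242, 0.97, 0.0], [0.0, 0.0, -1.0]]
ft_force: [-1.8, 0.2, 6.7]
width: 0.001
```

```bash
python3 look.py B
```

```text
8.375 [-1.81  0.51  5.98] [ 0.5163 -0.0257  0.0661]
tool along/across from first button place 0.13638997663770708 -0.00025844941855624983
top carriage front a (start .031) 3 [0.1896 0.1913 0.1917]
  stop a [0.15   0.1506 0.1725]
  shoulder a max (start -.024) 0 0
scene carriage front a (start .031) 391 [0.1684 0.1916 0.1924]
  stop a [0.15   0.1504 0.1976]
  shoulder a max (start -.024) 76 [0.1097 0.1177]
```

View pics/sceneB.png

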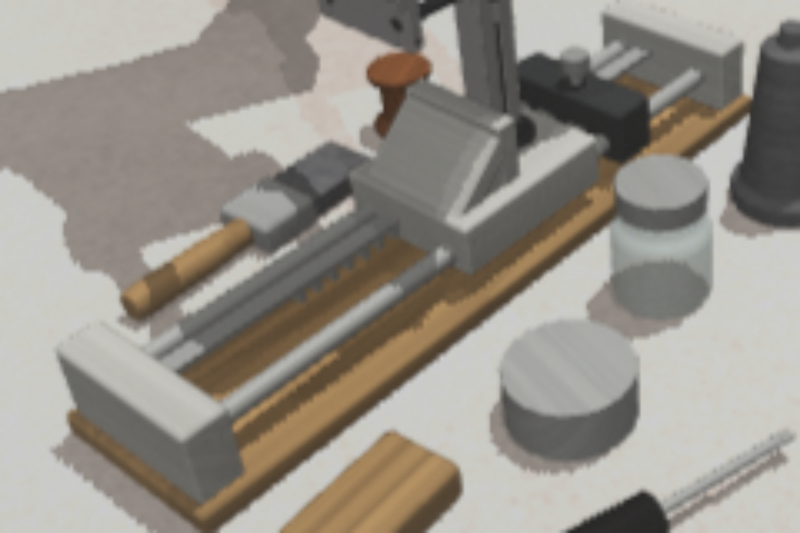

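The carriage has followed, and the scene view shows a gap of about 18 mm to the stop. I'll close in slowly.

Emit:
{"name": "step_arm", "arguments": {"targets": "-0.12 0.49 0 0 0 0 0;-0.12 0.49 0 0 0 0 0;-0.07 0.29 0 0 0 0 0;-0.05 0.2 0 0 0 0 0;-0.02 0.1 0 0 0 0 0;0 0 0 0 0 0 0"}}

```text
time_s: 9.22
tool_pos: [0.5126, -0.0109, 0.0661]
orientation: [[-0.97, -0.242, -0.001], [-0.242, 0.97, -0.001], [0.001, -0.001, -1.0]]
ft_force: [-1.7, -1.4, 6.1]
width: 0.007
```

Emit:
{"name": "step_arm", "arguments": {"targets": "-0.02 0.1 0 0 0 0 0;-0.02 0.1 0 0 0 0 0;0 0 0 0 0 0 0"}}

```text
time_s: 9.6
tool_pos: [0.5122, -0.0089, 0.0661]
orientation: [[-0.97, -0.242, -0.001], [-0.242, 0.97, -0.001], [0.001, -0.001, -1.0]]
ft_force: [-2.2, -1.0, 5.7]
width: 0.004
```

```bash
python3 look.py C
```

```text
9.8 [-2.05 -1.57  6.6 ] [ 0.5122 -0.0089  0.0661]
tool along/across from first button place 0.15365161168493807 -0.00023500340693054274
top carriage front a (start .031) 0 0
  stop a [0.15   0.1508 0.1802]
  shoulder a max (start -.024) 0 0
scene carriage front a (start .031) 381 [0.1844 0.1896 0.1925]
  stop a [0.15   0.1503 0.168 ]
  shoulder a max (start -.024) 71 [0.1277 0.1356]
```

Emit:
{"name": "step_arm", "arguments": {"targets": "-0.02 0.1 0 0 0 0 0;-0.03 0.1 0 0 0 0 0;0 0 0 0 0 0 0;0 0 0 0 0 0 0"}}

```text
time_s: 10.4
tool_pos: [0.5117, -0.0069, 0.0661]
orientation: [[-0.97, -0.242, -0.001], [-0.242, 0.97, -0.001], [0.001, -0.001, -1.0]]
ft_force: [-2.4, -0.7, 6.6]
width: 0.006
```

```bash
python3 look.py D
```

```text
10.6 [-1.52 -1.55  6.26] [ 0.5117 -0.0069  0.066 ]
tool along/across from first button place 0.15570155535824293 -0.00023767761143898033
top carriage front a (start .031) 0 0
  stop a [0.15   0.1508 0.1808]
  shoulder a max (start -.024) 0 0
scene carriage front a (start .031) 371 [0.1873 0.1915 0.1924]
  stop a [0.15   0.1504 0.1683]
  shoulder a max (start -.024) 76 [0.1295 0.1373]
```

View pics/sceneD.png

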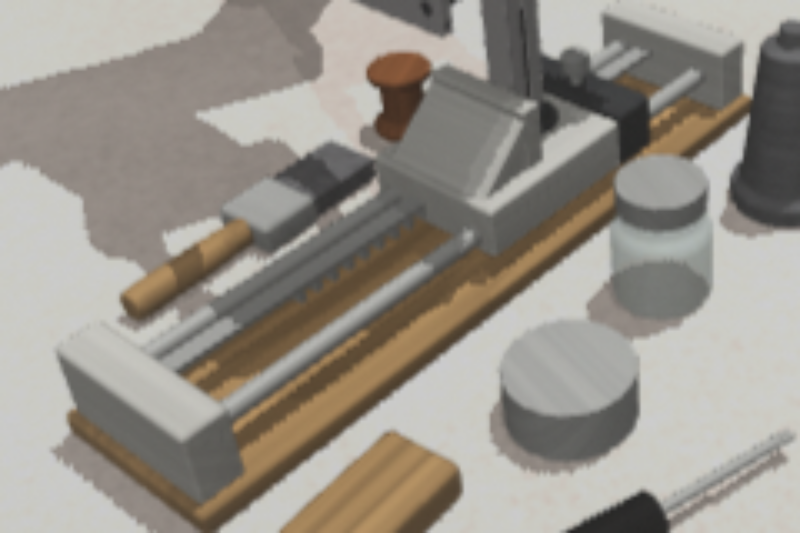

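It looks nearly touching, but the carriage still moved with the last step. I'll continue until a counterforce shows.

Emit:
{"name": "step_arm", "arguments": {"targets": "-0.02 0.1 0 0 0 0 0;-0.03 0.1 0 0 0 0 0;0 0 0 0 0 0 0;0 0 0 0 0 0 0"}}

```text
time_s: 11.2
tool_pos: [0.5118, -0.0061, 0.0663]
orientation: [[-0.97, -0.243, 0.0], [-0.243, 0.97, -0.003], [0.0, -0.003, -1.0]]
ft_force: [-2.1, -4.0, 6.6]
width: 0.005
```

```bash
python3 look.py E
```

```text
11.4 [-0.95 -3.99  6.4 ] [ 0.5118 -0.0061  0.0662]
tool along/across from first button place 0.1564999943130783 5.487988696800187e-05
top carriage front a (start .031) 0 0
  stop a [0.15   0.1509 0.1813]
  shoulder a max (start -.024) 0 0
scene carriage front a (start .031) 369 [0.1864 0.1914 0.1924]
  stop a [0.15   0.1503 0.1687]
  shoulder a max (start -.024) 71 [0.1301 0.1365]
```

The tool has stalled with about 3.6 N of counterforce and the shoulder is unchanged, so the carriage is on the stop. I'll release straight up.

Emit:
{"name": "step_arm", "arguments": {"targets": "0 0 -0 0 0 0 0;0 0 0.3 0 0 0 0;0 0 0.4 0 0 0 0;0 0 0.8 0 0 0 0;0 0 2 0 0 0 0;0 0 4 0 0 0 0;0 0 5 0 0 0 0;0 0 0 0 0 0 0"}}

```text
time_s: 12.5
tool_pos: [0.5143, -0.0042, 0.1947]
orientation: [[-0.97, -0.242, 0.008], [-0.242, 0.97, -0.0], [-0.008, -0.002, -1.0]]
ft_force: [0.8, 0.7, 0.1]
width: 0.008
```

Emit:
{"name": "step_arm", "arguments": {"targets": "-3 -1 1 0 0 0 0;-5 -1 1 0 0 0 0;-5 -1 0 0 0 0 0;-5 0 0 0 0 0 0;-3 0 0 0 0 0 0;0 0 0 0 0 0 0;0 0 0 0 0 0 0"}}

```text
time_s: 13.38
tool_pos: [0.3024, -0.0344, 0.2106]
orientation: [[-0.97, -0.242, 0.001], [-0.242, 0.97, 0.0], [-0.001, 0.0, -1.0]]
ft_force: [0.6, -1.0, -0.2]
width: 0.001
```

```bash
python3 look.py F; python3 - <<'E'
from h import *
im,d,i=cam("top"); P=cloud(d,i)
u=np.array([-.242,.970]); n=np.array([.970,.242]); b=np.array([.5496,-.158]); q=P[...,:2]-b; a=q@u; t=q@n; z=P[...,2]
m=(abs(a-.161)<.008)&(abs(t)<.008); print("button height",m.sum(),np.median(z[m]))
m=(abs(t)<.03)&(z>.066)&(z<.076)&(a>.14)&(a<.18); print("button a",a[m].min(),a[m].max())
E
```

```text
13.575 [-0.15  0.03  0.16] [ 0.3027 -0.0344  0.2107]
tool along/across from first button place 0.17961797028399293 -0.2096306117898208
top carriage front a (start .031) 743 [0.1882 0.1911 0.1921]
  stop a [0.15   0.1516 0.1695]
  shoulder a max (start -.024) 132 [0.1296 0.1363]
scene carriage front a (start .031) 398 [0.1885 0.1921 0.1924]
  stop a [0.1556 0.1605 0.2025]
  shoulder a max (start -.024) 76 [0.1288 0.1363]
button height 73 0.07265294107108633
button a 0.1474443570262649 0.1740902843102905
```

View pics/topF.png

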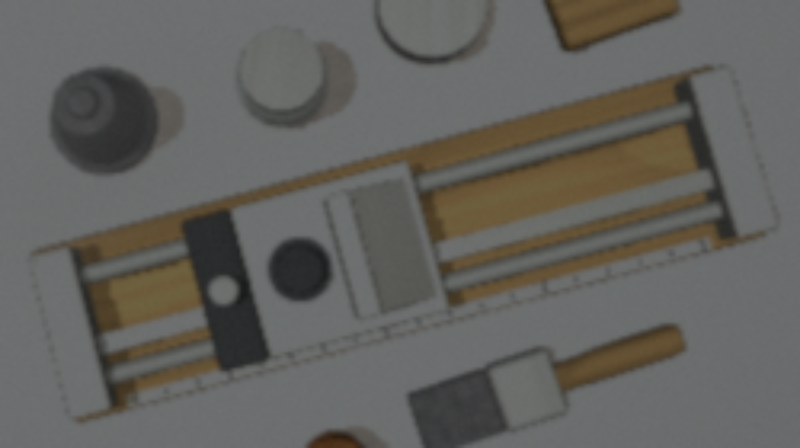

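View pics/sceneF.png

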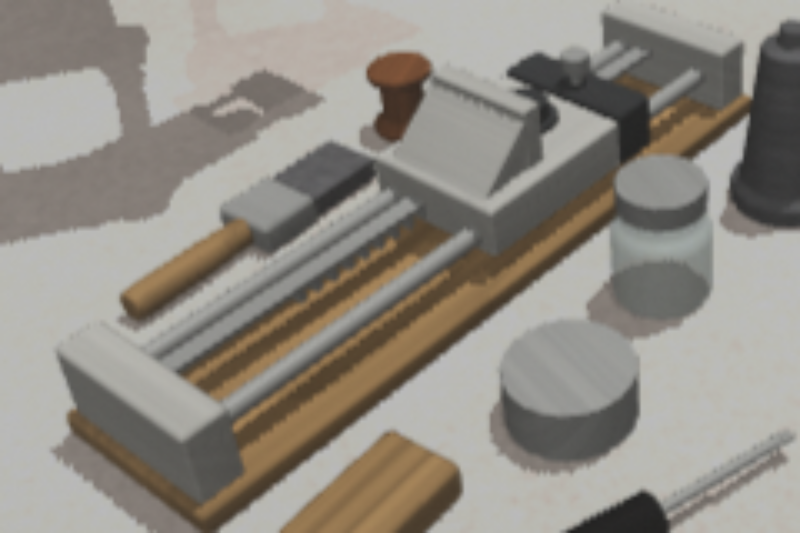

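The carriage at (340,250) in the top view sits flush on the dark stop. The button at (300,268) is up at 72.6 mm, nothing else has moved, and the arm is clear.

```bash
python3 -c "
from plant import ctrl
print(ctrl.close_job())"
```

```text
the job is handed in; nothing more can be done
None
```

The carriage is against the stop block with its button up, and I handed the job in at about 13.6 s of robot time. I pressed the button about 6 mm down with the closed fingertips (about 6.5 N) and slid the carriage about 160 mm along the rail. I stopped when the tool stalled with about 3.6 N of counterforce, then lifted straight off and moved the arm clear.

**Last checks:**
- **Carriage:** in the top view it sits flush on the stop. The shoulder had moved 160.3 mm, against the 160.7 mm I worked out from the first picture.
- **Button:** it stands at 72.6 mm, which is its up height of 72 mm within the calibration.
- **Bystanders:** those in view showed no movement, and the arm never went near any of them.
- **Wrist force:** it reads about zero, so the robot is touching nothing.

I did not push the carriage afterwards to test the lock; that it holds is inferred from the button height and the carriage staying put. The automatic carriage-front reading was too noisy to use, so I relied on the shoulder, the force and the pictures.

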